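# Turn the jar to its next panel and lock the carving turntable

### The arm

A 6-joint arm with a two-finger parallel gripper is mounted at the origin on the work surface. World frame = base frame: x ahead of the robot, y to its left, z up, the work surface at z = 0. Lengths are in m, angles in rad, forces in N, time in s.
With the tool pointing down it reaches from about 0.375 to 0.9 m from the base axis. Payload 3.1 kg.
Tool frame: the origin (TCP) lies on the centre line of the jaws, within the pads' length; the fingertips stand 11 mm ahead of it and the grasp point (between the pads) lies 8 mm behind it; z points along the fingers, y is the line along which they close (so a half turn about z gives the same grasp; the last joint's range is limited). The gripper opens to 85 mm and grips with 20 to 120 N. Pads are 22 mm wide; open, the fingers measure 114 mm over their backs; the gripper's body (76 mm by 85 mm) begins 54 mm behind the grasp point. The pads swing forward as they close: fully open they stand 13 mm farther back than shut.
Start: joints at [-1.28, 0.527, 1.433, -0, 1.181, -0.178], TCP at [0.283, -0.557, 0.242] pointing down, gripper open.
Joint ranges: [-3.08, 3.08], [-0.75, 2.2], [0.22, 2.44], [-1.43, 4.57], [0, 2.65], [-2.85, 2.85]. Speed limits (rad/s): [2.79, 2.79, 3.14, 3.14, 3.14, 3.14].

### API

Orientations are given as a rotation vector (axis times angle).
In Python, from station import r gives the robot as it stands.
- The arm moves only by the tool carry_out, never from a script. Its arguments are lists of equal length, an entry for each row: "linear": the shift along the world's x, y, z scaled (see below), a list of three; "turn": the turn about the world's z scaled (see below); "gripper": the opening, from 0 (shut) to 1 (fully open). In form: {"linear": [[x, y, z], ...], "turn": [turn, ...], "gripper": [gripper, ...]}. A call has 1 to 5 rows; each row is the pose to reach, as a shift and turn from the pose commanded when the call began; what a row does not reach only later rows make up. The controller multiplies each number of a shift by 50 cm and each number of a turn by 45 degrees. A row lasts 1/8 s, in which the tool goes at most 62.5 mm and 10.7 degrees, less where a joint would pass 70% of its speed; a pose out of reach is approached as far as the arm can. A call with a number of a shift or a turn outside -1 to 1 is refused whole. A call with a gripper value outside its range is refused whole. The fingers move at their own pace and stop on an object; "grip_force" is the grip in N (left out, the last holds). Time passes only in rows, so rows that repeat a pose let the fingers close. It gives the time, the measured TCP pose, the force, the opening and the grip force at its end, in the units of the state.
- r.state(): the state, without advancing time (a new reading comes with each control period).
- r.capture(name): name is "side" or "top"; returns the picture (384x512x3 uint8, red, green, blue); there is no depth.
- r.camera_model(name): a dict with "mtx" (3x3 intrinsics, pixels), "distortion" ([k1, k2, p1, p2, k3] as OpenCV has them; the pictures are not rectified), "rvec" (rotation vector, rad) and "tvec" (3), from world to camera coordinates, as OpenCV has them. Camera axes: x right, y down, z forward; pixel columns grow to the right and rows downward; lengths in m; the calibration is good to about 2 mm. A picture is of the moment at which its call begins. camera_model takes no time and is no camera call.
- r.finish_job(): hands the job in; it is judged then, once.
Trained networks look in the newest picture that a camera, given by its name, has taken for a name from the list of things; names that differ only in an ending like _2 or _b are one class to them, and where a whole thing is asked for, a point or a joint stands for the part that bears it (a point fixed in the world has none). Each returns a list of dicts, best first, with "p" (0 to 1); they miss things now and then, are a little off and sometimes report something else, mostly with a low value. They report only what shows in the picture. A call takes as long as a camera call.
- r.spot_in(camera, query): "position" ([row, column] in pixels, amid what is visible of it).
The state is a dict: "time": time; "joints": joint angles; "dq": joint speeds; "tau": joint torques, N m; "eef_pos": TCP position; "tcp_rot": TCP orientation; "force": force on the tool from outside, world axes, zero at the start; "moment": the same for the moment, N m; "gripper_width": opening from 0.0 (shut) to 1.0 (fully open); "finger_force": force on a finger pad.
Only numpy, scipy, OpenCV 4.12 (cv2) and the standard library are available. Lean on these libraries where they do the work, as an engineer would, in place of code of your own. Each camera call takes 0.05 s, during which the arm holds its last target. There are 200 camera calls.

### The job

Get the carving turntable ready for the next panel: turn the wheel head (its two upright black pins are there to push on) until the jar's pale uncarved panel faces the wooden hand rest. Then push the red brake lever out of its free notch, past the first (drag) notch and all the way to its second stop, so that the turntable is locked. Nothing needs gripping; do not touch the jar, and leave the cups, pots and tools around the turntable where they are.

Things in the scene. Friction and masses are not known exactly. Their poses are not given: they have to be found in the camera images.
- stand: Carving turntable, fixed: base 340 x 300 mm (x, y), 50 mm high, lever bracket out to 310 mm on its right (-y). Origin: on the wheel head's vertical axis, at table height. Its -x axis points to the wooden hand rest in front, on the robot's side (bar 280 x 50 mm, top 116 mm high, 205 mm from the axis), -y to the brake lever. The wheel head is a disc 300 mm across, its top 94 mm above the table.
- wheel (a joint): Angle of the wheel head about its vertical axis, rad, positive anticlockwise seen from above; it turns without end, either way, needs about 2 N at a pin and stays where it is left while the brake is free. The jar rides round with it.
- pin_a (a point): Top centre of one black pin on the wheel head: upright cylinder 14 mm across, 20 mm tall (from 94 to 114 mm above the table), 127 mm from the turning axis. It starts on the left-hand (+y) side of the wheel.
- pin_b (a point): Top centre of the other, equal pin, diametrically opposite pin_a (starts on the lever side).
- jar: Squat dark clay jar standing loose in the middle of the wheel head: 110 mm wide, 76 mm tall, 0.3 to 0.6 kg. Origin: centre of its underside; z up. Its -x axis points out through its pale panel; the other sides carry thin carved leaves. Must not be touched. Wanted: jar yaw = stand yaw (within 15 degrees); it starts 0.6 to 1.7 rad anticlockwise of that and rides with the wheel head.
- panel (a point): Middle of the pale cream panel on the jar's sloping shoulder, about 40 x 35 mm, visible from above; 45 mm out from the jar's centre line, 52 mm above its underside. When the panel faces the hand rest this point lies straight out from the axis along the stand's -x.
- lever (a joint): Brake lever, rad: 0 = free (white dot), about 0.45 = first notch, drag (yellow dot), 0.90 = second, hard stop, locked (red dot). It grows as the knob swings away from the robot, anticlockwise about the pivot from above. A sprung ball rides over a round hump between positions: about 6 N at the knob climbs out of each notch; past the hump it drops into the next and stays.
- knob (a point): On the axis of the lever's red upright knob, 16 mm below its top: the knob is 24 mm across and stands from 88 to 136 mm above the table; the steel lever bar beneath it has its top at 88 mm. The knob circles the pivot at 115 mm radius and travels about 100 mm in all.
- lever_pivot (a point): Vertical pivot axis of the brake lever, 205 mm to the right (the stand's -y) of the turning axis; this point is 88 mm above the table.
- vase: Bystander: dark bottle vase 170 mm tall, 105 mm wide; origin under its centre.
- dish: Bystander: white slip dish 84 mm wide, 32 mm tall; origin under its centre.
- cup: Bystander: pale green cup 68 mm wide and tall; origin under its centre.
- brush_pot: Bystander: dark grey pot 80 mm wide, 95 mm tall, with brushes standing in it to 215 mm; origin under its centre.
- brush: Bystander: brush 200 mm long lying on the table; origin near its middle.
- knife: Bystander: bamboo-handled carving knife 200 mm long lying on the table; origin near its middle.
- loop_tool: Bystander: wooden-handled loop tool 180 mm long lying on the table; origin near its middle.
- slip_jar: Bystander: screw jar with a blue cap, 64 mm wide, 75 mm tall; origin under its centre.

How it is judged:
On the way, in this order (a step that is already met when the one before it is completed fails the run):
1. the wheel head has been turned so that the jar's pale panel faces the hand rest, with the brake still in its free notch (y of lever_pivot in the frame of jar below -0.1 m and x of lever_pivot in the frame of jar between -0.053 and 0.053 m and value of joint lever below 0.2 rad), for 0.3 s.
2. the brake lever stands at its second stop (value of joint lever above 0.85 rad), for 0.2 s.
At the end, for the whole second after the job is handed in: The pale panel faces the hand rest to within 15 degrees (so the lever pivot lies squarely on the jar's right, -y), the wheel head is at rest, the brake lever is at its second stop (over 0.85 of 0.90 rad), and the jar stands upright in its place on the wheel head (y of lever_pivot in the frame of jar below -0.1 m and x of lever_pivot in the frame of jar between -0.053 and 0.053 m and value of joint lever above 0.85 rad and velocity of joint wheel between -0.05 and 0.05 rad/s and angle between jar's own z axis and vertical below 0.1 rad); the robot touches nothing.
It fails at once if the jar is touched (contact force between any of the fingers, the arm and jar above 0.5 N).
It fails at once if the jar is lifted, tipped or shoved off its place in the middle of the wheel head (distance of jar from where it was at the start of the episode above 0.015 m or angle between jar's own z axis and vertical above 0.2 rad).
It fails at once if a cup, pot or tool beside the turntable is moved more than 25 mm (distance of any of vase, dish, cup, brush_pot, brush, knife, loop_tool, slip_jar from where it was at the start of the episode above 0.025 m).
It also fails if it takes over 58 s, if anything falls off the work surface, if the arm or the gripper's body presses on something with over 40 N, if the wrist force passes 120 N, or if a joint passes its speed limit or range.

## Working session

There is one attempt and no reset: what is moved stays moved. The work goes in short steps, Python scripts to look and compute and a tool call to move; the robot and the scene stay as the last step left them, time stands still between calls to the robot, and variables do not carry over. Pictures are saved under pics/ and viewed, at most 10 in all, crops included, and the job is handed in when it is done.

Besides the shell and the picture viewer there is one more tool, called after "Request:" as name([rows], argument=value, ...), one row to a line, values as JSON. carry_out: Moves the arm, as the interface text tells. Shifts and turns lie within -1 to 1; 1 stands for 50 cm of shift or 45 degrees of turn. Its arguments: {"type":"object","properties":{"linear":{"type":"array","items":{"type":"array","items":{"type":"number"}}},"turn":{"type":"array","items":{"type":"number"}},"gripper":{"type":"array","items":{"type":"number"}},"grip_force":{"type":"number"}},"required":["linear","turn","gripper"]}

```bash
mkdir -p pics; cat > h.py <<'E'
import numpy as np, cv2
from station import r
def ray(cam,rc):
    m=r.camera_model(cam); R=cv2.Rodrigues(np.array(m["rvec"],float))[0]; t=np.array(m["tvec"],float).ravel()
    p=cv2.undistortPoints(np.array([[[rc[1],rc[0]]]],float),np.array(m["mtx"],float),np.array(m["distortion"],float)).ravel()
    return -R.T@t, R.T@np.array([p[0],p[1],1])
def atz(cam,rc,z):
    o,d=ray(cam,rc); return o+d*(z-o[2])/d[2]
def tri(a,b):
    (o1,d1),(o2,d2)=ray("top",a),ray("side",b)
    s=np.linalg.lstsq(np.c_[d1,-d2],o2-o1,rcond=None)[0]
    p,q=o1+s[0]*d1,o2+s[1]*d2; return (p+q)/2,np.linalg.norm(p-q)
def snap(cam,name):
    cv2.imwrite(f"pics/{name}.png",r.capture(cam)[:,:,::-1])
def proj(cam,P):
    m=r.camera_model(cam); return cv2.projectPoints(np.array(P,float).reshape(-1,1,3),np.array(m["rvec"],float),np.array(m["tvec"],float),np.array(m["mtx"],float),np.array(m["distortion"],float))[0].reshape(-1,2)[:,::-1]
E
python3 - <<'E'
from h import *
np.set_printoptions(precision=3,suppress=True)
snap("top","t0");snap("side","s0")
Z=dict(pin_a=.114,panel=.146,knob=.12,jar=.13,stand=.05,vase=.08,dish=.02,cup=.034,brush_pot=.08,brush=.01,knife=.01,loop_tool=.01,slip_jar=.04)
for n,z in Z.items():
    T=r.spot_in("top",n);S=r.spot_in("side",n)
    print(n)
    for d in T[:2]: print("  T",np.round(d["position"]),round(d["p"],2),atz("top",d["position"],z))
    for d in S[:2]: print("  S",np.round(d["position"]),round(d["p"],2),atz("side",d["position"],z))
    if T and S: print("  tri",*tri(T[0]["position"],S[0]["position"]))
print(r.state())
E
```

```text
pin_a
  T [231. 248.] 0.88 [0.482 0.04  0.114]
  T [223. 330.] 0.15 [ 0.506 -0.2    0.114]
  S [213. 257.] 0.6 [0.519 0.113 0.114]
  tri [0.516 0.05  0.05 ] 0.059604045622577005
panel
  T [212. 243.] 0.93 [0.535 0.054 0.146]
  T [226. 255.] 0.53 [0.493 0.018 0.146]
  S [197. 260.] 0.67 [0.526 0.082 0.146]
  S [145. 351.] 0.67 [ 0.371 -0.265  0.146]
  tri [0.538 0.054 0.117] 0.00038357588541466003
knob
  T [224. 329.] 0.55 [ 0.502 -0.197  0.12 ]
  S [160. 304.] 0.63 [ 0.488 -0.155  0.12 ]
  S [156. 244.] 0.21 [ 0.664 -0.089  0.12 ]
  tri [ 0.504 -0.204  0.08 ] 0.004333049997341147
jar
  T [215. 241.] 0.67 [0.526 0.058 0.13 ]
  T [223. 325.] 0.41 [ 0.504 -0.184  0.13 ]
  S [196. 258.] 0.88 [0.54  0.066 0.13 ]
  tri [0.534 0.061 0.126] 0.015540396397046902
stand
  T [224. 256.] 0.87 [0.509 0.013 0.05 ]
  S [220. 280.] 0.8 [0.476 0.053 0.05 ]
  tri [ 0.503  0.009 -0.002] 0.023141827297478924
vase
  T [263. 331.] 0.51 [ 0.392 -0.208  0.08 ]
  S [280. 185.] 0.58 [0.591 0.357 0.08 ]
  tri [ 0.561 -0.015 -0.176] 0.5696827305835861
dish
  T [157. 319.] 0.94 [ 0.727 -0.186  0.02 ]
  T [228. 10
[... 794 characters left out ...]
90.] 0.42 [0.511 0.467 0.01 ]
  tri [0.348 0.41  0.03 ] 0.006840697414677752
slip_jar
  T [190. 106.] 0.87 [0.613 0.481 0.04 ]
  T [228. 235.] 0.52 [0.496 0.077 0.04 ]
  S [330. 149.] 0.65 [0.607 0.482 0.04 ]
  tri [0.612 0.481 0.035] 0.005041739504967125
{'time': 1.4, 'joints': array([-1.279,  0.527,  1.433, -0.   ,  1.181, -0.178]), 'dq': array([ 0.   ,  0.   , -0.001, -0.   , -0.   , -0.001]), 'tau': array([ -0.001, -44.233, -17.842,  -0.   ,   0.001,  -0.   ]), 'eef_pos': array([ 0.283, -0.557,  0.242]), 'tcp_rot': array([ 3.055,  0.731, -0.   ]), 'force': array([ 0.631, -0.175, -0.202]), 'moment': array([ 0.024,  0.037, -0.024]), 'finger_force': 0.0, 'gripper_width': 1.0035857308855867}
```

View pics/t0.png

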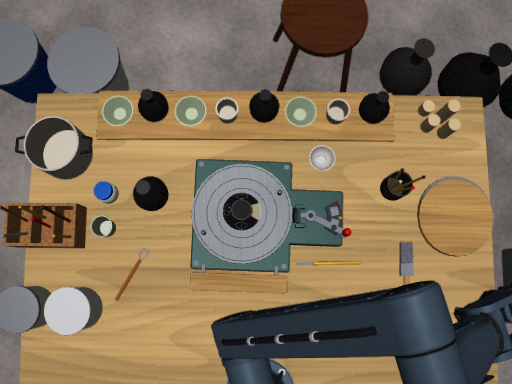

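View pics/s0.png

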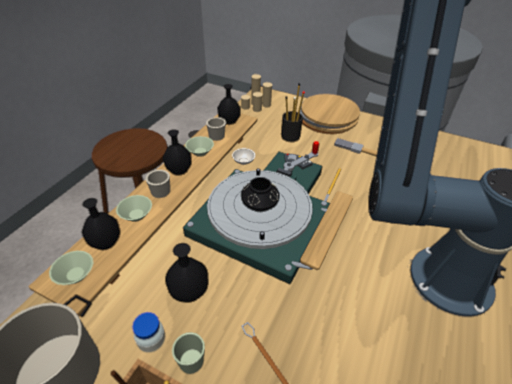

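Top view: wheel head centred near (213,242), the pale panel at its right (212,256), and the knob at (232,347). The network confused several of these, so I'll zoom in.

```bash
python3 - <<'E'
import cv2
t=cv2.imread("pics/t0.png")[150:300,180:365]; s=cv2.imread("pics/s0.png")[130:280,180:360]
cv2.imwrite("pics/t0z.png",cv2.resize(t,None,fx=4,fy=4,interpolation=cv2.INTER_CUBIC))
cv2.imwrite("pics/s0z.png",cv2.resize(s,None,fx=4,fy=4,interpolation=cv2.INTER_CUBIC))
E
```

```text
(no output)
```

View pics/t0z.png

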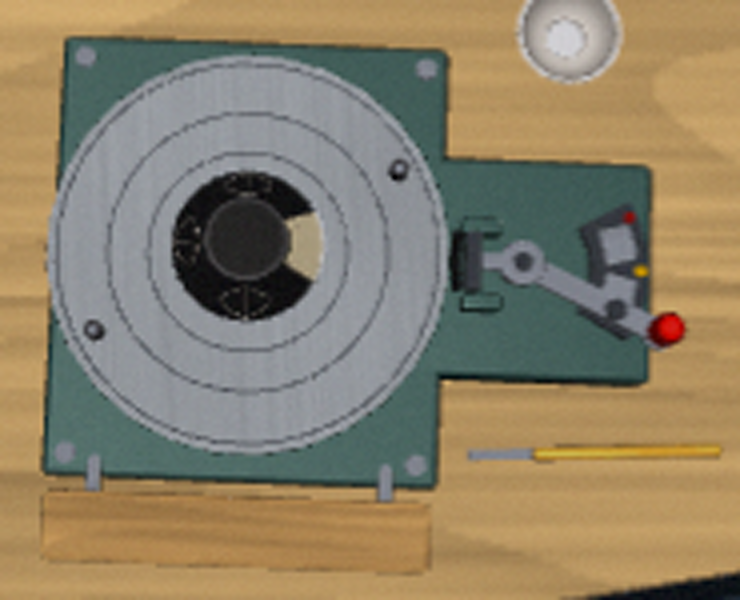

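View pics/s0z.png

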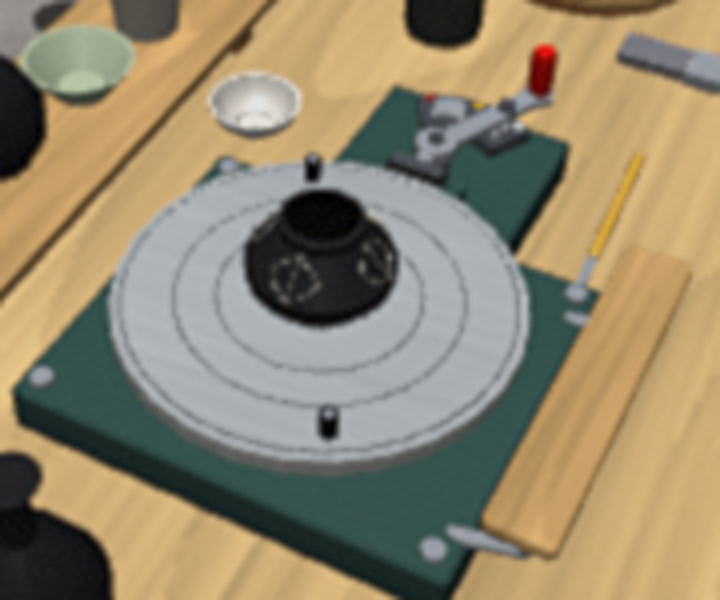

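```bash
python3 - <<'E'
from h import *
np.set_printoptions(precision=4,suppress=True)
T=lambda x,y:((150+y/4-.4),(180+x/4-.4)); S=lambda x,y:(130+y/4-.4,180+x/4-.4)
print("tri a",*tri(T(94,330),S(328,412))); print("tri b",*tri(T(400,169),S(313,160))); print("tri knob",*tri(T(667,328),S(545,50)))
a=atz("top",T(94,330),.114);b=atz("top",T(400,169),.114);c=(a+b)/2
pv=atz("top",T(522,262),.092);k=atz("top",T(667,328),.136);p=atz("top",T(305,248),.146)
A=lambda v:np.degrees(np.arctan2(v[1],v[0]))
print(a,b,c,np.linalg.norm(a-b)/2); print("pivot",pv,np.linalg.norm((pv-c)[:2]),"yaw",A(pv-c)+90)
print("knob",k,np.linalg.norm((k-pv)[:2]),A(k-pv))
print("panel",p,"ang",A(p-c),"pin angs",A(a-c),A(b-c))
e1=atz("top",T(65,38),.05);e2=atz("top",T(447,50),.05);print("edge yaw",A(e2-e1)+90, "rest far edge", [atz("top",T(*q),.116) for q in((42,562),(430,573))])
for q in((470,455),(720,450)): print("knife",atz("top",T(*q),.01))
E
```

```text
tri a [0.4788 0.1695 0.1143] 0.0021927529265184367
tri b [ 0.5985 -0.0536  0.1131] 0.0011614796015001038
tri knob [ 0.4799 -0.2447  0.1349] 0.0008180046175067673
[0.4778 0.1692 0.114 ] [ 0.5978 -0.0538  0.114 ] [0.5378 0.0577 0.114 ] 0.1266067355942698
pivot [ 0.5318 -0.1458  0.092 ] 0.2036123521855578 yaw -1.6703249163825689
knob [ 0.4794 -0.2446  0.136 ] 0.11185790179999355 -117.9323849682199
panel [0.5349 0.0165 0.146 ] ang -93.9825589009131 pin angs 118.27520293526509 -61.724797064734936
edge yaw -1.4787165537717613 rest far edge [array([0.3107, 0.2036, 0.116 ]), array([ 0.3044, -0.0744,  0.116 ])]
knife [ 0.3905 -0.1141  0.01  ]
knife [ 0.3946 -0.3095  0.01  ]
```

Request:
carry_out([
  [0.026,0.097,0],
  [0.052,0.194,0],
  [0.078,0.29,0],
  [0.104,0.387,0],
  [0.13,0.484,0],
], turn=[0.135,0.27,0.405,0.54,0.675], gripper=[0.45,0.45,0.45,0.45,0.45])

```text
time: 2.02
eef_pos: [0.3483, -0.3139, 0.2425]
tcp_rot: [2.754, 1.51, 0.0]
force: [0.8, 0.2, 0.1]
gripper_width: 0.45
finger_force: 0.0
```

Request:
carry_out([
  [0.026,0.097,0],
  [0.052,0.194,0],
  [0.078,0.29,0],
  [0.104,0.387,0],
  [0.13,0.484,0],
], turn=[0.135,0.27,0.405,0.54,0.675], gripper=[0.45,0.45,0.45,0.45,0.45])

```text
time: 2.65
eef_pos: [0.4135, -0.0718, 0.2427]
tcp_rot: [2.262, 2.179, 0.001]
force: [0.5, -0.1, 0.4]
gripper_width: 0.454
finger_force: 0.0
```

Request:
carry_out([
  [0.026,0.097,0],
  [0.052,0.194,0],
  [0.078,0.29,0],
  [0.104,0.387,0],
  [0.13,0.484,0],
], turn=[0.135,0.27,0.405,0.54,0.675], gripper=[0.45,0.45,0.45,0.45,0.45])

```text
time: 3.28
eef_pos: [0.4785, 0.1705, 0.2426]
tcp_rot: [1.611, 2.696, 0.001]
force: [0.5, -2.0, 0.1]
gripper_width: 0.45
finger_force: 0.0
```

Request:
carry_out([
  [0,-0.002,-0.08],
  [0,-0.002,-0.16],
  [0,-0.002,-0.2],
  [0,-0.002,-0.22],
  [0,-0.002,-0.22],
], turn=[0,0,0,0,0], gripper=[0.45,0.45,0.45,0.45,0.45])

```text
time: 3.9
eef_pos: [0.478, 0.1677, 0.1321]
tcp_rot: [-1.617, -2.693, 0.001]
force: [0.2, -0.4, -0.0]
gripper_width: 0.454
finger_force: 0.0
```

```bash
python3 - <<'E'
from h import *
im=r.capture("side")[:,:,::-1]
cv2.imwrite("pics/s1.png",cv2.resize(im[130:290,180:360],None,fx=4,fy=3.75,interpolation=cv2.INTER_CUBIC))
print(r.state()["eef_pos"])
E
```

```text
[0.47847002 0.16775906 0.13271606]
```

View pics/s1.png

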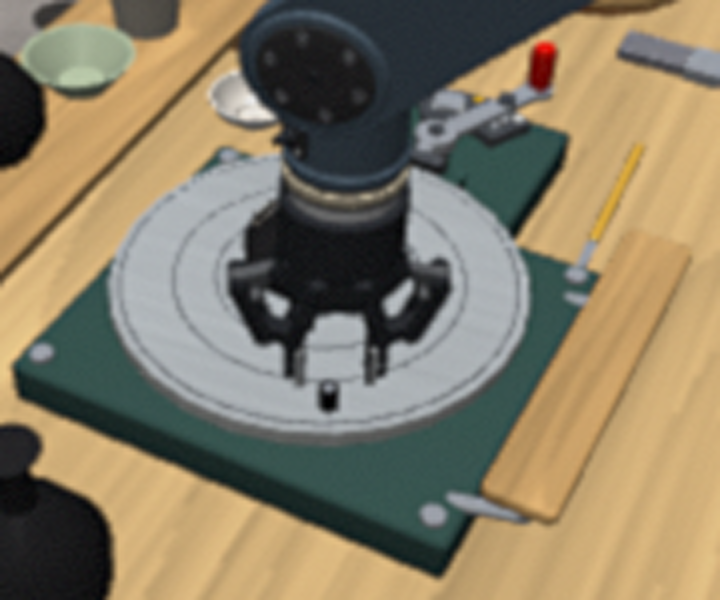

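The fingers at (293/375, 365) straddle the pin at (328, 385) in the crop. I'll lower them now.

Request:
carry_out([
  [0,0,-0.02],
  [0,0,-0.035],
  [0,0,-0.048],
  [0,0,-0.048],
], turn=[0,0,0,0], gripper=[0.45,0.45,0.45,0.45])

```text
time: 4.45
eef_pos: [0.4776, 0.1677, 0.1077]
tcp_rot: [-1.617, -2.693, 0.001]
force: [-0.4, 0.9, 0.7]
gripper_width: 0.452
finger_force: 0.0
```

```bash
python3 - <<'E'
from h import *
s=r.state();p=s["eef_pos"];print(p,s["force"])
c=np.array([.5378,.0577]);th0=np.degrees(np.arctan2(*(p[:2]-c)[::-1]));R=.127
print(th0)
q=lambda a:c+R*np.array([np.cos(np.radians(a)),np.sin(np.radians(a))])
b=118.3;step=4.65
for k in range(4):
    print([list(np.round((q(b-step*(5*k+i))-q(b-step*5*k))/.5,3)) for i in range(1,6)], [round(-step*i/45,3) for i in range(1,6)])
E
```

```text
[0.47755731 0.16767888 0.10773461] [-0.42934802  0.86407046  0.70764286]
118.71243044806614
[[np.float64(0.019), np.float64(0.009)], [np.float64(0.038), np.float64(0.017)], [np.float64(0.057), np.float64(0.022)], [np.float64(0.078), np.float64(0.027)], [np.float64(0.098), np.float64(0.029)]] [-0.103, -0.207, -0.31, -0.413, -0.517]
[[np.float64(0.021), np.float64(0.001)], [np.float64(0.041), np.float64(0.0)], [np.float64(0.062), np.float64(-0.002)], [np.float64(0.082), np.float64(-0.006)], [np.float64(0.102), np.float64(-0.012)]] [-0.103, -0.207, -0.31, -0.413, -0.517]
[[np.float64(0.019), np.float64(-0.007)], [np.float64(0.038), np.float64(-0.016)], [np.float64(0.056), np.float64(-0.026)], [np.float64(0.073), np.float64(-0.038)], [np.float64(0.089), np.float64(-0.051)]] [-0.103, -0.207, -0.31, -0.413, -0.517]
[[np.float64(0.015), np.float64(-0.014)], [np.float64(0.029), np.float64(-0.03)], [np.float64(0.041), np.float64(-0.046)], [np.float64(0.052), np.float64(-0.064)], [np.float64(0.061), np.float64(-0.082)]] [-0.103, -0.207, -0.31, -0.413, -0.517]
```

Request:
carry_out([
  [0.019,0.009,0],
  [0.038,0.017,0],
  [0.057,0.022,0],
  [0.078,0.027,0],
  [0.098,0.029,0],
], turn=[-0.103,-0.207,-0.31,-0.413,-0.517], gripper=[0.45,0.45,0.45,0.45,0.45])

```text
time: 5.08
eef_pos: [0.5256, 0.1827, 0.1081]
tcp_rot: [-2.128, -2.307, 0.003]
force: [-2.5, 1.6, 1.0]
gripper_width: 0.448
finger_force: 1.2
```

Request:
carry_out([
  [0.021,0.001,0],
  [0.041,0,0],
  [0.062,-0.002,0],
  [0.082,-0.006,0],
  [0.102,-0.012,0],
], turn=[-0.103,-0.207,-0.31,-0.413,-0.517], gripper=[0.45,0.45,0.45,0.45,0.45])

```text
time: 5.7
eef_pos: [0.5769, 0.1771, 0.108]
tcp_rot: [-2.55, -1.83, 0.002]
force: [-1.1, 2.9, 0.1]
gripper_width: 0.452
finger_force: 1.2
```

Request:
carry_out([
  [0.019,-0.007,0],
  [0.038,-0.016,0],
  [0.056,-0.026,0],
  [0.073,-0.038,0],
  [0.089,-0.051,0],
], turn=[-0.103,-0.207,-0.31,-0.413,-0.517], gripper=[0.45,0.45,0.45,0.45,0.45])

```text
time: 6.32
eef_pos: [0.6221, 0.1516, 0.1081]
tcp_rot: [-2.867, -1.279, 0.001]
force: [0.0, 3.2, -0.8]
gripper_width: 0.447
finger_force: 1.1
```

Request:
carry_out([
  [0.015,-0.014,0],
  [0.029,-0.03,0],
  [0.041,-0.046,0],
  [0.052,-0.064,0],
  [0.059,-0.078,0],
], turn=[-0.103,-0.207,-0.31,-0.413,-0.49], gripper=[0.45,0.45,0.45,0.45,0.45])

```text
time: 6.95
eef_pos: [0.652, 0.1122, 0.1081]
tcp_rot: [-3.059, -0.708, 0.0]
force: [-0.2, 1.6, 0.6]
gripper_width: 0.451
finger_force: 1.0
```

Request:
carry_out([
  [0,0,0],
  [0,0,0.05],
  [0,0,0.12],
  [0,0,0.2],
  [-0.04,0,0.28],
], turn=[0,0,0,0,0], gripper=[0.45,0.45,0.45,0.45,0.45])

```text
time: 7.58
eef_pos: [0.6326, 0.1118, 0.2495]
tcp_rot: [3.059, 0.714, 0.002]
force: [-0.6, 0.0, 0.0]
gripper_width: 0.449
finger_force: 0.0
```

```bash
python3 - <<'E'
from h import *
im=r.capture("top")[:,:,::-1]
cv2.imwrite("pics/t1.png",cv2.resize(im[150:300,180:365],None,fx=4,fy=4,interpolation=cv2.INTER_CUBIC))
print(r.state()["eef_pos"],r.spot_in("top","panel"),r.spot_in("top","pin_a"))
E
```

```text
[0.63178778 0.11233132 0.25549346] [{'position': [224.9, 325.2], 'p': 0.71}, {'position': [214.8, 249.4], 'p': 0.69}] [{'position': [214.3, 262.0], 'p': 0.73}, {'position': [262.5, 334.0], 'p': 0.59}]
```

View pics/t1.png

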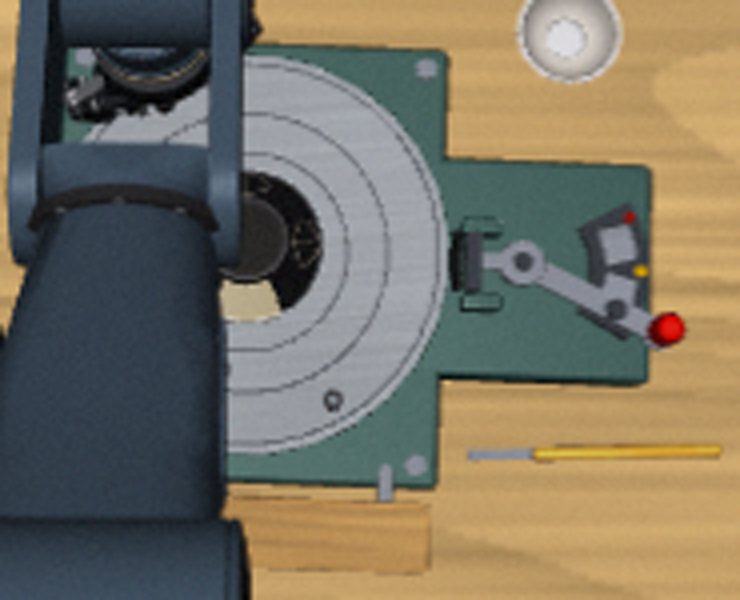

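The wheel stands about right: the panel at (250,300) in the crop faces the rest, and pin_b at (333,400) shows about 88° of turn. The lever is next.

Request:
carry_out([
  [-0.038,-0.067,0],
  [-0.076,-0.134,0],
  [-0.114,-0.202,0],
  [-0.152,-0.27,0],
  [-0.19,-0.337,0],
], turn=[-0.12,-0.24,-0.36,-0.48,-0.6], gripper=[0,0,0,0,0])

```text
time: 8.35
eef_pos: [0.5357, -0.0575, 0.2469]
tcp_rot: [-3.141, 0.025, 0.004]
force: [-0.5, 0.1, -0.1]
gripper_width: -0.001
finger_force: 0.0
```

Request:
carry_out([
  [-0.038,-0.067,0],
  [-0.076,-0.134,0],
  [-0.114,-0.202,0],
  [-0.152,-0.27,0],
  [-0.19,-0.337,0],
], turn=[-0.12,-0.24,-0.36,-0.48,-0.6], gripper=[0,0,0,0,0])

```text
time: 8.98
eef_pos: [0.4408, -0.2259, 0.2471]
tcp_rot: [-3.048, 0.758, 0.003]
force: [1.0, 0.1, -0.1]
gripper_width: -0.0
finger_force: 0.0
```

```bash
python3 - <<'E'
from h import *
s=r.state();print(s["eef_pos"],s["tcp_rot"],s["gripper_width"])
im=r.capture("top")[:,:,::-1]
cv2.imwrite("pics/t2.png",cv2.resize(im[150:300,180:365],None,fx=4,fy=4,interpolation=cv2.INTER_CUBIC))
E
```

```text
[ 0.44082794 -0.22591125  0.24705733] [-3.04783892  0.75803254  0.00342582] -5.413709372245361e-05
```

View pics/t2.png

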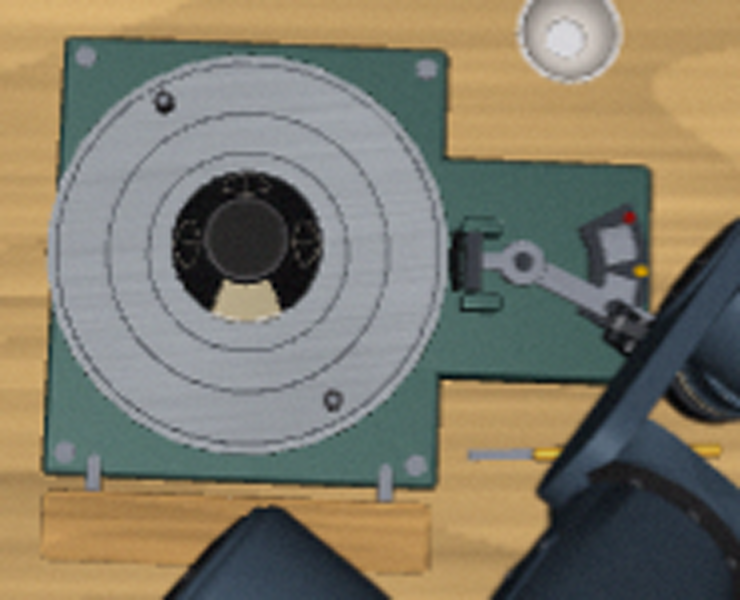

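Panel at (248,302) is squarely towards the rest. Descending behind the knob, and computing the arc.

Request:
carry_out([
  [0,0,-0.08],
  [0,0,-0.16],
  [0,0,-0.23],
  [0,0,-0.266],
  [0,0,-0.266],
], turn=[0,0,0,0,0], gripper=[0,0,0,0,0])

```text
time: 9.65
eef_pos: [0.4407, -0.2241, 0.1132]
tcp_rot: [-3.048, 0.753, 0.008]
force: [-0.3, -0.1, 0.5]
gripper_width: -0.0
finger_force: 0.0
```

```bash
python3 - <<'E'
from h import *
s=r.state();p=s["eef_pos"][:2];print(p,s["force"],s["eef_pos"])
pv=np.array([.532,-.1465]);d=p-pv;a0=np.degrees(np.arctan2(d[1],d[0]));R=np.hypot(*d);print(a0,R)
# rotate tool rigidly about the pivot, radius so that it tracks; knob angle -118 .. -66.4
def P(lev,gap):
    a=np.radians(-118.+lev);e=np.array([np.cos(a),np.sin(a)]);t=np.array([-e[1],e[0]])
    return pv+.113*e-(.023+gap)*t
seq=[(0,.01),(0,0)]+[(x,0) for x in np.arange(3.6,52,3.43)]+[(54,0)]
b=p;bt=0
for i,(l,g) in enumerate(seq):
    if i%5==0 and i: b,bt=P(*seq[i-1]),seq[i-1][0]; print()
    print(round(l,1),np.round((P(l,g)-b)/.5,3),round((l-bt)/45,3))
E
```

```text
[ 0.44071047 -0.2240605 ] [-0.32883222 -0.12677267  0.54041234] [ 0.44071047 -0.2240605   0.11315532]
-139.64843527055493 0.11978901846399763
0 [ 0.018 -0.013] 0.0
0 [ 0.036 -0.023] 0.0
3.6 [ 0.047 -0.032] 0.08
7.0 [ 0.059 -0.039] 0.156
10.5 [ 0.071 -0.047] 0.232

13.9 [ 0.012 -0.006] 0.076
17.3 [ 0.025 -0.012] 0.152
20.8 [ 0.038 -0.017] 0.229
24.2 [ 0.051 -0.021] 0.305
27.6 [ 0.064 -0.024] 0.381

31.0 [ 0.014 -0.002] 0.076
34.5 [ 0.027 -0.004] 0.152
37.9 [ 0.041 -0.005] 0.229
41.3 [ 0.055 -0.005] 0.305
44.8 [ 0.069 -0.004] 0.381

48.2 [0.014 0.002] 0.076
51.6 [0.027 0.004] 0.152
54 [0.037 0.006] 0.205
```

Request:
carry_out([
  [0.018,-0.013,0],
  [0.036,-0.023,0],
  [0.047,-0.032,0],
  [0.059,-0.039,0],
  [0.071,-0.047,0],
], turn=[0,0,0.08,0.156,0.232], gripper=[0,0,0,0,0])

```text
time: 10.28
eef_pos: [0.4716, -0.2458, 0.1157]
tcp_rot: [-3.102, 0.467, 0.023]
force: [-11.2, 2.5, 8.0]
gripper_width: -0.002
finger_force: 6.1
```

Request:
carry_out([
  [0.012,-0.006,0],
  [0.025,-0.012,0],
  [0.038,-0.017,0],
  [0.051,-0.021,0],
  [0.064,-0.024,0],
], turn=[0.076,0.152,0.229,0.305,0.381], gripper=[0,0,0,0,0])

```text
time: 10.9
eef_pos: [0.5102, -0.2611, 0.1161]
tcp_rot: [3.141, -0.002, 0.001]
force: [-1.4, 0.2, -0.1]
gripper_width: 0.001
finger_force: 0.4
```

Request:
carry_out([
  [0.014,-0.002,0],
  [0.027,-0.004,0],
  [0.041,-0.005,0],
  [0.055,-0.005,0],
  [0.069,-0.004,0],
], turn=[0.076,0.152,0.229,0.305,0.381], gripper=[0,0,0,0,0])

```text
time: 11.52
eef_pos: [0.5425, -0.2633, 0.1161]
tcp_rot: [-3.106, -0.466, 0.006]
force: [-4.9, -0.9, 2.3]
gripper_width: -0.0
finger_force: 2.4
```

Request:
carry_out([
  [0.01,0.001,0],
  [0.018,0.003,0],
  [0.024,0.004,0],
  [0.028,0.005,0],
  [0.028,0.005,0],
], turn=[0.05,0.1,0.13,0.15,0.15], gripper=[0,0,0,0,0])

```text
time: 12.15
eef_pos: [0.5586, -0.2602, 0.1153]
tcp_rot: [3.074, 0.645, 0.001]
force: [0.5, -1.0, 0.2]
gripper_width: -0.001
finger_force: 0.0
```

```bash
python3 - <<'E'
from h import *
s=r.state();print(s["eef_pos"],s["force"],s["finger_force"])
E
```

```text
[ 0.5585575  -0.26022037  0.11533427] [ 0.47292037 -1.03352701  0.15641584] 0.0
```

Request:
carry_out([
  [0.004,0.001,0],
  [0.007,0.002,0],
  [0.01,0.003,0],
  [0.01,0.003,0],
], turn=[0,0,0,0], gripper=[0,0,0,0])

```text
time: 12.65
eef_pos: [0.5591, -0.2598, 0.1152]
tcp_rot: [-3.073, -0.646, 0.013]
force: [-10.4, -5.5, 4.0]
gripper_width: -0.004
finger_force: 5.7
```

Hard stop reached. Backing off, then checking.

Request:
carry_out([
  [-0.03,-0.01,0],
  [-0.07,-0.03,0],
  [-0.1,-0.04,0.05],
  [-0.1,-0.04,0.15],
  [-0.15,-0.1,0.25],
], turn=[0,0,0,0,0], gripper=[0,0,0,0,0])

```text
time: 13.28
eef_pos: [0.488, -0.3075, 0.2405]
tcp_rot: [-3.073, -0.648, -0.001]
force: [0.2, -1.1, -0.3]
gripper_width: 0.003
finger_force: 0.0
```

Request:
carry_out([
  [-0.03,-0.08,0],
  [-0.06,-0.16,0],
  [-0.1,-0.24,0],
  [-0.13,-0.32,0],
  [-0.13,-0.32,0],
], turn=[0,0,0,0,0], gripper=[0,0,0,0,0])

```text
time: 13.9
eef_pos: [0.4211, -0.4716, 0.2393]
tcp_rot: [3.075, 0.637, 0.001]
force: [-0.8, -0.1, 0.2]
gripper_width: 0.002
finger_force: 0.0
```

```bash
python3 - <<'E'
from h import *
s=r.state();print(s["eef_pos"],s["force"])
im=r.capture("top")[:,:,::-1]
cv2.imwrite("pics/t3.png",cv2.resize(im[150:300,180:365],None,fx=4,fy=4,interpolation=cv2.INTER_CUBIC))
E
```

```text
[ 0.4211402  -0.47162224  0.23928677] [-0.82791895 -0.12878393  0.15316048]
```

View pics/t3.png

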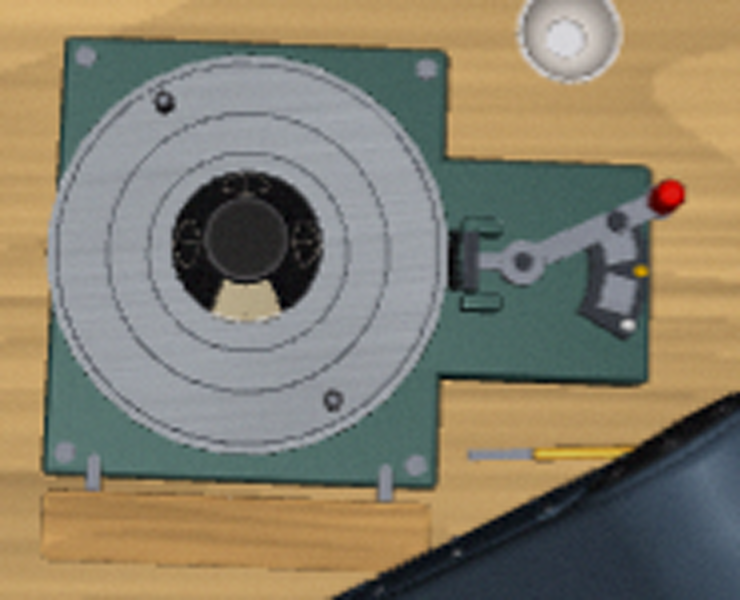

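The lever covers the red dot, with the knob at (667,195). The panel at (248,302) faces the rest, and the knife hasn't moved.

```bash
python3 -c "
from station import r
print(r.finish_job())"
```

```text
the job is handed in; nothing more can be done
None
```

I turned the wheel until the jar's pale panel faced the hand rest, pushed the brake lever to its second stop, backed the arm clear and handed the job in at about 14 s; no verdict came back.

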